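# Lock the dosing collar with its pin

## Robot

A 6-joint arm with a two-finger parallel gripper is mounted at the origin on the work surface. World frame = base frame: x ahead of the robot, y to its left, z up, the work surface at z = 0. Lengths are in m, angles in rad, forces in N, time in s.
With the tool pointing down it reaches from about 0.3 to 0.85 m from the base axis. Payload 4.2 kg.
Tool frame: the origin (TCP) lies midway between the tips of the shut fingers; the grasp point (between the pads) lies robot.hold_point_z behind it (robot.hold_point_z is the distance from the TCP to the grasp point, in m); z points along the fingers, y is the line along which they close (so a half turn about z gives the same grasp; the last joint's range is limited). The gripper opens to 91 mm and grips with 3 to 60 N. Pads are 32 mm wide; open, the fingers measure 118 mm over their backs; the gripper's body (76 mm by 178 mm) begins 60 mm behind the grasp point.
Start: joints at [-1.232, 0.32, 1.565, -0, 1.257, -0.02], TCP at [0.202, -0.538, 0.214] pointing down, gripper open.
Joint ranges: [-3.11, 3.11], [-0.84, 2.01], [0.21, 2.61], [-1.34, 4.49], [0.05, 2.63], [-2.56, 2.56]. Speed limits (rad/s): [2.57, 2.57, 3.14, 3.14, 3.14, 3.14].

## Interface

Orientations are given as a unit quaternion [x, y, z, w].
In Python, from bench import robot gives the robot as it stands.
- The arm moves only by the tool drive_tool, never from a script. Its argument "moves" is a list of rows, each an object with "fingers": the closure in counts, from 0 (fully open) to 255 (shut); "translation": the shift along the world's x, y, z in units of 60 mm (1.0 is 60 mm), a list of three; "twist": the turn about the world's z in units of 5 degrees (1.0 is 5 degrees). A call has 1 to 8 rows; each row shifts and turns the commanded pose from where the row before left it; what a row does not reach is not made up. A row lasts 1/8 s, in which the tool goes at most 62.5 mm and 10.7 degrees, less where a joint would pass 70% of its speed; a pose out of reach is approached as far as the arm can. A call is refused whole if a number of a shift passes 1 or a number of a turn 1, either way. A call with a gripper value outside its range is refused whole. The fingers move at their own pace and stop on an object; "grip_force" is the grip in N (left out, the last holds). Time passes only in rows, so rows that do not move let the fingers close. It gives the time, the measured TCP pose, the force, the opening and the grip force at its end, in the units of the state.
- robot.sense(): the state, without advancing time (a new reading comes with each control period).
- robot.grab_frame(name): name is "scene" or "top"; returns a dict with "color" (384x512x3 uint8, red, green, blue), "vfov" (degrees; the focal length in pixels is half the picture's height over the tangent of half this angle, whatever the lens; pixels are square), "cx", "cy" (the principal point, pixels), "world_from_camera" (4x4, takes a point from camera to world coordinates). Camera axes: x right, y up, looking along -z (the intrinsics and any distortion apply to the point x, -y, -z); pixel columns grow to the right and rows downward; lengths in m; the calibration is good to about 2 mm. A picture is of the moment at which its call begins. There is no depth.
- robot.finish_job(): hands the job in; it is judged then, once.
The state is a dict: "time_s": time; "joint_positions": joint angles; "qd": joint speeds; "tau": joint torques, N m; "eef_pos": TCP position; "eef_rot": TCP orientation; "ft_force": force on the tool from outside, world axes, zero at the start; "wrist_torque": the same for the moment, N m; "grip_width": finger opening in m; "grasp_force": force on a finger pad.
Only numpy, scipy, OpenCV 4.12 (cv2) and the standard library are available. Lean on these libraries where they do the work, as an engineer would, in place of code of your own. Each camera call takes 0.05 s, during which the arm holds its last target. There are 200 camera calls.

## Task

The dispenser's dosing head stands on the ledge with its collar loose. Take the orange-headed locking pin out of its rack, stand it in the guide hole of the head's cover so that it rests on the collar, then turn the knob clockwise (seen from above) until the collar's hidden hole comes under the pin and the pin drops in; stop there without forcing the pin, then press it gently fully home, its head flat on the cover, and let go. Leave the other things on the ledge alone.

Things in the scene. Friction and masses are not known exactly. Their poses are not given: they have to be found in the camera images.
- dosing_head: Fixed dosing head, 140 x 140 mm, 52 mm high: white base (z 0 to 20 mm), slate-blue collar disc turning on it (z 21 to 33, seen only from the side), ivory cover plate (z 34 to 52); from its middle rises a 20 mm steel stem with a round slate-blue knob on top that turns the collar. Origin: centre of the underside, on the knob's axis; z up; the guide hole lies 50 mm along its +x.
- collar_mid (a point): Middle of the collar, on the knob's axis, 27 mm up (axes as the head's; does not turn). Its one hole, 13 mm wide, 50 mm from the axis, is hidden under the cover: at the start 0.45 to 1.3 rad counter-clockwise (from above) of the guide hole; nothing shows where. A stop lies 0.35 rad past alignment. The dropped pin locks the collar, play about 0.04 rad each way.
- knob_mid (a point): Point on the knob's axis at the knob's half height, 110 mm up (fixed to the head, does not turn). Knob: round, 38 mm in diameter, z 92 to 126 mm. Turning takes about 0.06 N m. Once the pin has dropped, turning on loads the pin: keep the force between pin and head below 25 N (stop at once; do not grip the knob harder than about 30 N).
- pin_guide (a point): Centre of the mouth of the guide hole, in the cover's top face, 52 mm above the ledge; the hole is vertical, 11.5 mm in diameter, 18 mm deep. Axes as the dosing head's.
- seat_top (a point): Top of the tight rubber seat as it stands at the start, 19 mm above the ledge, straight below the guide hole. It does not spring: about 6 N moves it down and it stays. The dropped pin lands on it; pressing the pin 5 mm further brings it home.
- pin: Locking pin, about 50 g: steel shaft 10 mm in diameter, 38 mm long with a tapered foot; orange round head 20 mm in diameter, 16 mm high. Origin: centre of the foot's end face; z up to the head (head z 38 to 54 mm). Foot height above the ledge: 33 mm riding on the collar, about 19 mm dropped in, 14 mm home with the head's underside on the cover.
- pin_rack: Fixed grey block 56 x 56 x 40 mm with a vertical 12 mm hole, in which the pin hangs by its head at the start (head z 40 to 56 mm). Origin: centre of the underside.
- bowl_outer: Coral silicone bowl, 124 mm across, 50 mm high, holding the inner bowl. Bystander. Origin: centre of the underside.
- bowl_inner: Lighter coral bowl, 94 mm across, 50 mm high, nested in the outer bowl. Bystander. Origin: centre of the underside.
- bottle: Empty pale plastic bottle, 60 mm in diameter, 150 mm high, blue cap. Bystander. Origin: centre of the underside.
- teether: Green hard rubber teether ring lying flat, 76 mm across, 14 mm high. Bystander. Origin: centre of the underside.
- scoop: White measuring scoop, cup 42 mm wide and 28 mm high, handle 75 mm along its +x. Bystander. Origin: centre of the cup's underside.
Things that resemble listed ones, but are neither listed nor needed, are in the scene too. Of the things that look like the pin_rack, take the one that is farthest to the robot's left at the start.

How it is judged:
On the way, in this order (a step that is already met when the one before it is completed fails the run):
1. the pin stands in the guide hole, resting on the collar (horizontal distance between pin and pin_guide below 0.004 m and angle between pin's own z axis and vertical below 0.15 rad and z of pin in the frame of dosing_head between 0.029 and 0.038 m), for 0.2 s.
2. the pin has dropped into the collar's hole (horizontal distance between pin and pin_guide below 0.004 m and angle between pin's own z axis and vertical below 0.15 rad and z of pin in the frame of dosing_head below 0.026 m), for 0.1 s.
At the end, for the whole second after the job is handed in: The pin stands upright (within 0.1 rad) in the guide hole (foot within 4 mm of its axis), through the collar and pressed home: its head's underside within 2 mm of the cover; at rest and released (horizontal distance between pin and pin_guide below 0.004 m and angle between pin's own z axis and vertical below 0.1 rad and z of pin in the frame of dosing_head below 0.016 m and linear speed of pin below 0.02 m/s); the robot touches nothing.
It fails at once if the pin is forced: more than 25 N between the pin and the dosing head (contact force between pin and dosing_head above 25 N).
It fails at once if a bystander is pushed more than 25 mm from its place (distance of any of bowl_outer, bowl_inner, bottle, teether, scoop from where it was at the start of the episode above 0.025 m).
It fails at once if the bottle is knocked over (angle between bottle's own z axis and vertical above 0.5 rad).
It also fails if it takes over 69 s, if anything falls off the work surface, if the arm or the gripper's body presses on something with over 40 N, if the wrist force passes 120 N, or if a joint passes its speed limit or range.

## Working session

There is one attempt and no reset: what is moved stays moved. The work goes in short steps, Python scripts to look and compute and a tool call to move; the robot and the scene stay as the last step left them, time stands still between calls to the robot, and variables do not carry over. Pictures are saved under pics/ and viewed, at most 10 in all, crops included, and the job is handed in when it is done.

Besides the shell and the picture viewer there is one more tool, called after "Call:" as name(argument=value, ...), one argument or row to a line, values as JSON. drive_tool: Moves the arm, as the interface text tells. Its arguments: {"type":"object","properties":{"moves":{"type":"array","items":{"type":"object","properties":{"fingers":{"type":"number"},"translation":{"type":"array","items":{"type":"number"}},"twist":{"type":"number"}}}},"grip_force":{"type":"number"}},"required":["moves"]}

```bash
mkdir -p pics; ls; python3 - <<'E'
from bench import robot
import cv2,numpy as np
s=robot.sense();print(s, getattr(robot,'hold_point_z',None))
for n in("scene","top"):
    f=robot.grab_frame(n);cv2.imwrite(f"pics/{n}0.png",cv2.cvtColor(f["color"],cv2.COLOR_RGB2BGR))
    print(n,{k:v for k,v in f.items() if k!="color"})
E
```

```text
pics
{'time_s': 0.0, 'joint_positions': array([-1.23201451e+00,  3.20300941e-01,  1.56567662e+00,  9.46518392e-06,
        1.25737484e+00, -2.00091983e-02]), 'qd': array([ 7.88434520e-04, -1.02610885e-03,  6.97812253e-04,  6.15224144e-05,
        1.84343041e-03, -3.03619966e-04]), 'tau': array([-2.35036074e-03, -4.12476790e+01, -2.31978124e+01,  7.23236147e-02,
        4.57358616e-02, -1.33881108e-04]), 'eef_pos': array([ 0.20173965, -0.53791495,  0.21311602]), 'eef_rot': array([ 9.83951615e-01,  1.78433308e-01, -1.35203471e-04, -8.69437850e-04]), 'ft_force': array([ 0.19047353, -0.0202886 , -0.1581671 ]), 'wrist_torque': array([ 0.01694434, -0.02043288, -0.01229733]), 'grasp_force': 0.0, 'grip_width': 0.09126827128001366} 0.0188
scene {'vfov': 47.660774514242924, 'cx': 250.7659449057962, 'cy': 191.37034410014496, 'world_from_camera': array([[ 0.58927685, -0.43077519,  0.68350971,  1.41327254],
       [ 0.80780014,  0.32937801, -0.48884462, -0.61941142],
       [-0.01455093,  0.84020406,  0.5420751 ,  0.72924044],
       [ 0.        ,  0.        ,  0.        ,  1.        ]])}
top {'vfov': 49.64593155138971, 'cx': 255.99980289982486, 'cy': 194.97694833962578, 'world_from_camera': array([[-0.02765428,  0.99099284, -0.13102839,  0.46657395],
       [-0.99939663, -0.03016526, -0.01721734, -0.04920209],
       [-0.02101477,  0.1304732 ,  0.9912291 ,  1.2990643 ],
       [ 0.        ,  0.        ,  0.        ,  1.        ]])}
```

View pics/scene0.png

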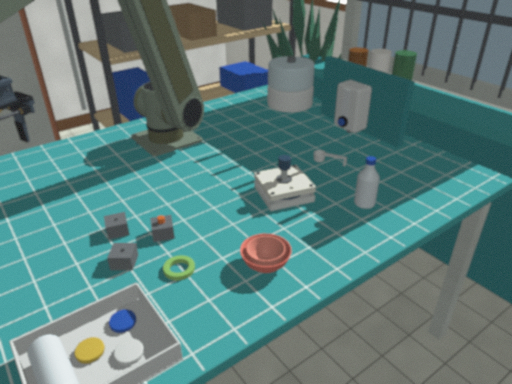

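View pics/top0.png

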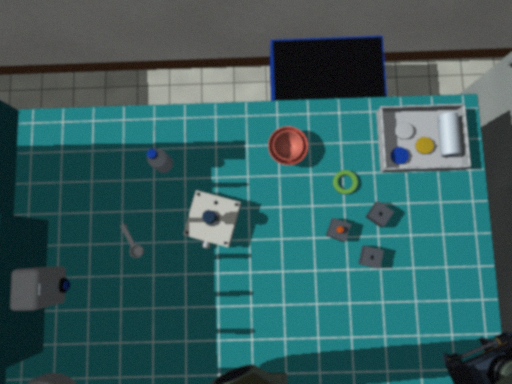

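The top view shows the dosing head at about (211,218). The leftmost rack, holding the orange pin, is at (340,230), with the two decoy racks to its right. I'll zoom in on the head and the pin in both views.

```bash
cat > h.py <<'E'
import numpy as np,cv2
from bench import robot
def ray(f,u,v):
    fl=f["color"].shape[0]/2/np.tan(np.radians(f["vfov"]/2));T=f["world_from_camera"]
    d=T[:3,:3]@np.array([(u-f["cx"])/fl,-(v-f["cy"])/fl,-1]);return T[:3,3],d
def onz(f,u,v,z):
    o,d=ray(f,u,v);return (o+d*(z-o[2])/d[2]).round(4)
def crop(f,x,y,w,h,k):
    return cv2.resize(cv2.cvtColor(f["color"][y:y+h,x:x+w],cv2.COLOR_RGB2BGR),None,fx=k,fy=k,interpolation=cv2.INTER_CUBIC)
def orange(f,box):
    x,y,w,h=box
    H=cv2.cvtColor(f["color"][y:y+h,x:x+w],cv2.COLOR_RGB2HSV)
    m=cv2.inRange(H,(4,150,110),(18,255,255));M=cv2.moments(m,True)
    return M["m10"]/M["m00"]+x,M["m01"]/M["m00"]+y,M["m00"]
E
python3 - <<'E'
from h import *
t=robot.grab_frame("top");s=robot.grab_frame("scene")
a=crop(t,176,180,76,76,5);b=crop(s,245,145,76,76,5)
c=crop(t,318,200,76,40,5);d=crop(s,100,200,76,40,5)
cv2.imwrite("pics/z1.png",np.vstack([np.hstack([a,b]),np.hstack([c,d])]))
u=orange(t,(320,210,40,40));v=orange(s,(140,205,40,35));print(u,v,onz(t,*u[:2],.05),onz(s,*v[:2],.05))
E
```

```text
(339.8235294117647, 229.35294117647058, 34.0) (160.66666666666666, 219.1818181818182, 33.0) [ 0.5204 -0.2752  0.05  ] [ 0.5217 -0.2753  0.05  ]
```

View pics/z1.png

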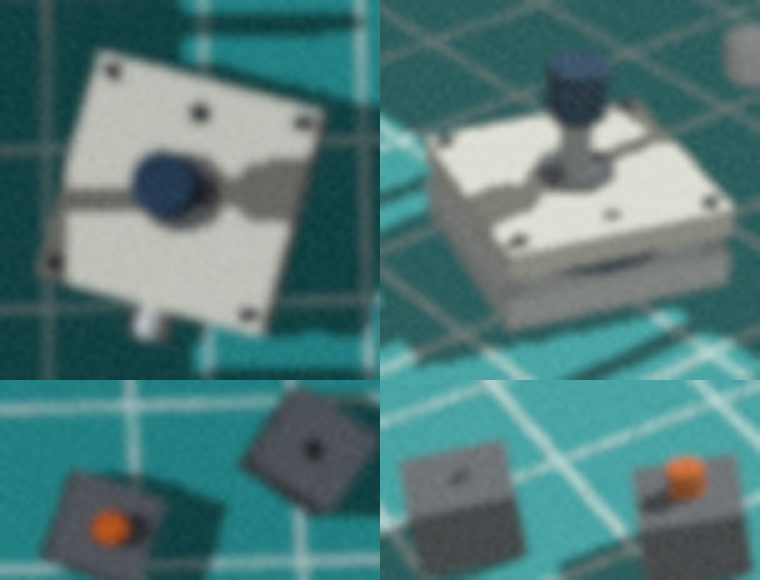

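The guide hole shows at about (216,202) in the top view and (291,188) in the scene view. The four screws at the cover's corners give the axis.

```bash
python3 - <<'E'
from h import *
t=robot.grab_frame("top");s=robot.grab_frame("scene")
def dark(f,u,v,r=4):
    u0,v0=int(round(u)),int(round(v));g=cv2.cvtColor(f["color"],cv2.COLOR_RGB2GRAY).astype(float)[v0-r:v0+r+1,u0-r:u0+r+1]
    w=np.clip(np.median(g)-15-g,0,None);y,x=np.mgrid[-r:r+1,-r:r+1]
    return u0+(w*x).sum()/w.sum(),v0+(w*y).sum()/w.sum()
h=dark(t,215.5,202);hs=dark(s,291,187.6,3)
print("hole",h,onz(t,*h,.052),hs,onz(s,*hs,.052))
px=[((x+.5)/5+175.5,(y+.5)/5+179.5) for x,y in((113,71),(304,123),(247,314),(54,262))]
P=np.array([onz(t,*dark(t,*p,3),.052) for p in px]);print(P,P.mean(0))
ps=[((x-380+.5)/5+244.5,(y+.5)/5+144.5) for x,y in((445,140),(630,106),(710,203),(517,241))]
Q=np.array([onz(s,*dark(s,*p,3),.052) for p in ps]);print(Q,Q.mean(0))
# knob
for f,b in((t,(195,205,30,25)),(s,(272,150,26,24))):
    x,y,w,hh=b;c=f["color"][y:y+hh,x:x+w].astype(int);m=((c[...,2]-c[...,0]>25)&(c.sum(2)<260)).astype(np.uint8)
    M=cv2.moments(m,True);u=M["m10"]/M["m00"]+x;v=M["m01"]/M["m00"]+y;print(u,v,M["m00"],onz(f,u,v,.126),onz(f,u,v,.11))
# rack outline orientation
g=t["color"];x,y=322,212;c=g[y:y+40,x:x+34].astype(int);m=((np.ptp(c,2)<28)).astype(np.uint8)
k=max(cv2.findContours(m,0,2)[0],key=cv2.contourArea);print(cv2.minAreaRect(k))
E
```

```text
hole (np.float64(215.50898203592814), np.float64(202.17125748502994)) [0.6132 0.0957 0.052 ] (np.float64(291.47727272727275), np.float64(188.28977272727272)) [0.6177 0.0948 0.052 ]
[[0.6426 0.1485 0.052 ]
 [0.6058 0.0287 0.052 ]
 [0.49   0.0661 0.052 ]
 [0.5275 0.1887 0.052 ]] [0.566475 0.108    0.052   ]
[[0.4771 0.0758 0.052 ]
 [0.5132 0.198  0.052 ]
 [0.6361 0.162  0.052 ]
 [0.6073 0.0284 0.052 ]] [0.558425 0.11605  0.052   ]
208.4375 216.57142857142858 112.0 [0.5639 0.1079 0.126 ] [0.5653 0.11   0.11  ]
283.7974683544304 157.626582278481 316.0 [0.5649 0.1073 0.126 ] [0.5424 0.1266 0.11  ]
((20.549999237060547, 17.849998474121094), (27.51181411743164, 20.238576889038086), 18.434947967529297)
```

Call:
drive_tool(
  moves=[
    {"fingers":0,"translation":[0.19,0.156,0],"twist":1},
    {"fingers":0,"translation":[0.19,0.156,0],"twist":1},
    {"fingers":0,"translation":[0.19,0.156,0],"twist":1},
    {"fingers":0,"translation":[0.19,0.156,0],"twist":1},
    {"fingers":0,"translation":[0.19,0.156,0],"twist":1},
    {"fingers":0,"translation":[0.19,0.156,0],"twist":1},
    {"fingers":0,"translation":[0.19,0.156,0],"twist":1},
    {"fingers":0,"translation":[0.19,0.156,0],"twist":1},
  ],
  grip_force=20,
)

```text
time_s: 1.3
eef_pos: [0.2935, -0.4632, 0.2139]
eef_rot: [0.863, 0.505, 0.0, 0.0]
ft_force: [0.1, 0.6, -0.6]
grip_width: 0.0914
grasp_force: 0.0
```

Call:
drive_tool(
  moves=[
    {"fingers":0,"translation":[0.19,0.156,0],"twist":1},
    {"fingers":0,"translation":[0.19,0.156,0],"twist":1},
    {"fingers":0,"translation":[0.19,0.156,0],"twist":1},
    {"fingers":0,"translation":[0.19,0.156,0],"twist":1},
    {"fingers":0,"translation":[0.19,0.156,0],"twist":1},
    {"fingers":0,"translation":[0.19,0.156,0],"twist":1},
    {"fingers":0,"translation":[0.19,0.156,0],"twist":1},
    {"fingers":0,"translation":[0.19,0.156,0],"twist":1},
  ],
)

```text
time_s: 2.3
eef_pos: [0.3846, -0.3883, 0.2139]
eef_rot: [0.638, 0.77, 0.0, -0.0]
ft_force: [0.1, 0.1, -0.3]
grip_width: 0.0914
grasp_force: 0.0
```

Call:
drive_tool(
  moves=[
    {"fingers":0,"translation":[0.19,0.156,0],"twist":1},
    {"fingers":0,"translation":[0.19,0.156,0],"twist":1},
    {"fingers":0,"translation":[0.19,0.156,0],"twist":1},
    {"fingers":0,"translation":[0.19,0.156,0],"twist":1},
    {"fingers":0,"translation":[0.19,0.156,-0.1],"twist":1},
    {"fingers":0,"translation":[0.19,0.156,-0.3],"twist":1},
    {"fingers":0,"translation":[0.19,0.156,-0.3],"twist":1},
    {"fingers":0,"translation":[0.19,0.156,-0.3],"twist":1},
  ],
)

```text
time_s: 3.3
eef_pos: [0.4759, -0.3134, 0.1534]
eef_rot: [0.336, 0.942, 0.0, 0.0]
ft_force: [-0.7, -0.4, 1.2]
grip_width: 0.091
grasp_force: 0.0
```

Call:
drive_tool(
  moves=[
    {"fingers":60,"translation":[0.19,0.156,-0.3],"twist":1},
    {"fingers":60,"translation":[0.19,0.156,-0.3],"twist":1},
    {"fingers":60,"translation":[0.19,0.156,0],"twist":1},
    {"fingers":60,"translation":[0.19,0.156,0],"twist":1},
    {"fingers":60,"translation":[0,0,0],"twist":0.4},
    {"fingers":60,"translation":[0,0,0],"twist":0},
  ],
)

```text
time_s: 4.05
eef_pos: [0.5207, -0.2765, 0.1179]
eef_rot: [0.152, 0.988, -0.0, -0.0]
ft_force: [0.6, -0.1, -0.7]
grip_width: 0.0694
grasp_force: 0.0
```

```bash
python3 - <<'E'
from h import *
e=robot.sense();print(e["eef_pos"],e["eef_rot"],e["ft_force"],e["grip_width"],e["joint_positions"])
t=robot.grab_frame("top");s=robot.grab_frame("scene")
a=crop(t,300,180,76,80,5);b=crop(s,120,170,76,80,5)
cv2.imwrite("pics/z2.png",np.hstack([a,b]))
E
```

```text
[ 0.52071899 -0.27651652  0.11794074] [ 1.52008484e-01  9.88379167e-01 -2.66956404e-05 -2.04201639e-04] [ 0.62167326 -0.1346232  -0.71879004] 0.06943588074000234 [-5.07558206e-01  4.16581076e-01  1.67083317e+00 -2.20776749e-04
  1.05454280e+00 -1.77304540e+00]
```

View pics/z2.png

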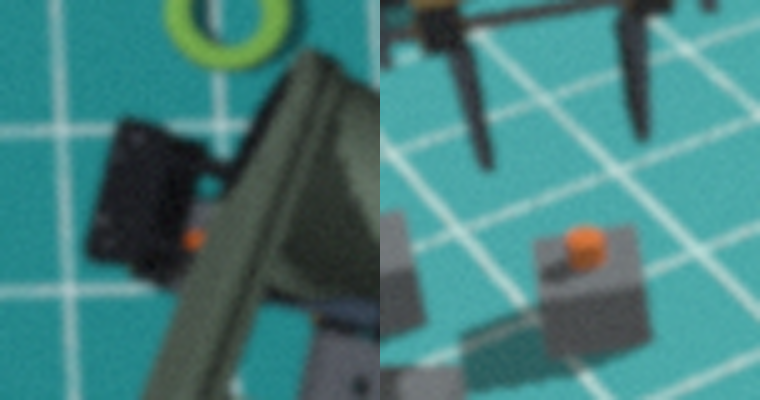

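The fingers straddle the orange head correctly in the scene view, where the head is at about (237,219). Descending and gripping.

Call:
drive_tool(
  moves=[
    {"fingers":60,"translation":[0,0.02,-0.4],"twist":0},
    {"fingers":60,"translation":[0,0,-0.4],"twist":0},
    {"fingers":60,"translation":[0,0,-0.3],"twist":0},
    {"fingers":60,"translation":[0,0,-0.15],"twist":0},
    {"fingers":255,"translation":[0,0,0],"twist":0},
    {"fingers":255,"translation":[0,0,0],"twist":0},
    {"fingers":255,"translation":[0,0,0],"twist":0},
    {"fingers":255,"translation":[0,0,0],"twist":0},
  ],
  grip_force=20,
)

```text
time_s: 5.15
eef_pos: [0.5214, -0.2752, 0.0435]
eef_rot: [0.152, 0.988, -0.0, 0.0]
ft_force: [0.1, 0.3, -0.1]
grip_width: 0.0327
grasp_force: 0.0
```

Call:
drive_tool(
  moves=[
    {"fingers":255,"translation":[0,0,0],"twist":0},
    {"fingers":255,"translation":[0,0,0],"twist":0},
  ],
)

```text
time_s: 5.4
eef_pos: [0.5213, -0.2747, 0.0432]
eef_rot: [0.152, 0.988, 0.0, 0.0]
ft_force: [0.9, 2.1, 2.4]
grip_width: 0.0192
grasp_force: 20.0
```

Call:
drive_tool(
  moves=[
    {"fingers":255,"translation":[0,0,0.25],"twist":0},
    {"fingers":255,"translation":[0,0,0.5],"twist":0},
    {"fingers":255,"translation":[0,0,0.5],"twist":0},
    {"fingers":255,"translation":[0.1,0.3,0.3],"twist":0},
    {"fingers":255,"translation":[0.17,0.6,0],"twist":0},
    {"fingers":255,"translation":[0.17,0.65,0],"twist":0},
    {"fingers":255,"translation":[0.17,0.65,0],"twist":0},
    {"fingers":255,"translation":[0.17,0.65,0],"twist":0},
  ],
)

```text
time_s: 6.4
eef_pos: [0.5678, -0.1017, 0.1362]
eef_rot: [0.151, 0.988, 0.0, -0.0]
ft_force: [0.2, -0.0, -0.8]
grip_width: 0.0194
grasp_force: 20.0
```

Call:
drive_tool(
  moves=[
    {"fingers":255,"translation":[0.17,0.65,0],"twist":0},
    {"fingers":255,"translation":[0.17,0.65,0],"twist":0},
    {"fingers":255,"translation":[0.17,0.65,0],"twist":0},
    {"fingers":255,"translation":[0.17,0.65,0],"twist":0},
    {"fingers":255,"translation":[0.08,0.62,0],"twist":0},
    {"fingers":255,"translation":[0,0.1,-0.3],"twist":0},
    {"fingers":255,"translation":[0,0,-0.25],"twist":0},
    {"fingers":255,"translation":[0,0,0],"twist":0},
  ],
)

```text
time_s: 7.4
eef_pos: [0.6121, 0.095, 0.1015]
eef_rot: [0.152, 0.988, -0.001, -0.002]
ft_force: [-0.2, -0.5, -0.6]
grip_width: 0.0191
grasp_force: 20.0
```

```bash
python3 - <<'E'
from h import *
e=robot.sense();print(e["eef_pos"],e["eef_rot"],e["ft_force"],e["grip_width"],e["joint_positions"])
t=robot.grab_frame("top");s=robot.grab_frame("scene")
a=crop(t,180,150,70,80,5);b=crop(s,255,130,70,80,5)
cv2.imwrite("pics/z3.png",np.hstack([a,b]))
E
```

```text
[0.61208398 0.09499616 0.10147344] [ 1.51586211e-01  9.88442215e-01 -5.72413198e-04 -1.81141238e-03] [-0.22397132 -0.46737547 -0.56862333] 0.019074461145250084 [ 1.35443702e-01  4.76164056e-01  1.61482391e+00 -8.06357426e-05
  1.05440345e+00 -1.13096646e+00]
```

View pics/z3.png

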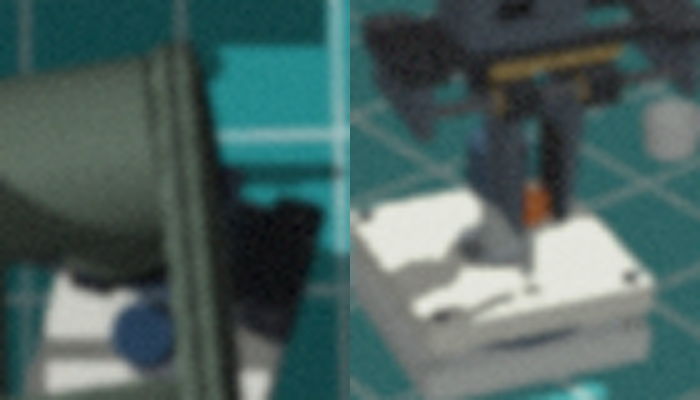

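```bash
cat >> h.py <<'E'
def proj(f,p):
    fl=f["color"].shape[0]/2/np.tan(np.radians(f["vfov"]/2));T=f["world_from_camera"]
    c=T[:3,:3].T@(np.array(p)-T[:3,3]);return np.array([f["cx"]+fl*c[0]/-c[2],f["cy"]-fl*c[1]/-c[2]]).round(2)
E
python3 - <<'E'
from h import *
s=robot.grab_frame("scene")
print("foot",proj(s,(.6121,.095,.060)),"z75",proj(s,(.6121,.095,.075)),"hd",proj(s,(.6121,.095,.106)),"hole",proj(s,(.6135,.0945,.052)), "1mm", proj(s,(.6235,.0945,.052)),proj(s,(.6135,.1045,.052)))
g=cv2.cvtColor(s["color"],cv2.COLOR_RGB2GRAY)
print(g[172:194,283:302])
E
```

```text
foot [290.36 185.11] z75 [290.54 180.69] hd [290.92 171.38] hole [290.45 187.7 ] 1mm [292.7  189.18] [293.06 186.59]
[[108  96  79  67  61  62  65  77  87  91  91  89  73  48  56  80 113 133
  136]
 [116 109  96  82  72  61  69  84  86  97 101 109  91  76  80 117 153 173
  177]
 [113 117 113  98  77  65  67  81  95 103 116 128 123 125 145 173 199 215
  218]
 [115 119 117 109  91  74  76  92 109 119 141 161 173 182 201 216 225 228
  226]
 [117 118 119 113  98  88  91 106 128 152 180 206 217 221 226 226 229 227
  228]
 [115 117 120 117 114 103 102 114 140 181 213 222 228 227 228 228 228 228
  227]
 [115 116 117 119 119 117 110 116 147 192 223 227 227 227 228 228 228 227
  226]
 [109 120 118 120 124 117 114 119 147 197 223 227 228 228 227 227 228 227
  228]
 [114 117 118 121 117 115 112 117 148 201 222 228 227 226 227 227 227 227
  226]
 [108 113 113 115 106 111 114 116 152 198 223 227 227 227 227 227 227 228
  227]
 [117 120 120 117 119 131 121 121 150 200 223 228 228 226 228 228 228 228
  226]
 [165 165 166 166 171 173 153 134 156 206 223 226 228 227 226 227 229 227
  227]
 [216 215 217 217 217 212 187 160 174 212 226 227 227 227 229 226 227 227
  227]
 [227 227 228 228 227 224 210 190 198 218 226 227 226 228 226 228 227 228
  226]
 [229 228 227 228 228 225 215 197 196 211 222 226 226 228 227 228 227 228
  228]
 [226 226 227 226 225 224 207 183 171 185 214 224 228 227 228 228 227 228
  227]
 [219 214 211 210 217 220 205 183 176 185 212 224 225 227 226 226 226 224
  225]
 [185 172 174 177 197 215 218 210 210 214 221 225 223 224 220 219 216 214
  207]
 [163 168 176 188 208 222 223 223 220 221 219 218 212 207 199 188 186 173
  170]
 [180 201 213 215 217 219 216 213 204 194 188 182 174 168 163 158 154 147
  145]
 [206 210 214 207 200 194 184 175 168 157 156 156 149 145 145 146 146 146
  140]
 [188 182 175 173 164 159 153 149 150 143 145 142 144 144 147 140 141 141
  140]]
```

The foot shows at column ~290.1 and the hole at ~290.8, so the hole is about 2 mm to the image's right. I'll correct for that and come down gently.

Call:
drive_tool(
  moves=[
    {"fingers":255,"translation":[0.025,0.02,-0.05],"twist":0},
    {"fingers":255,"translation":[0,0,-0.05],"twist":0},
    {"fingers":255,"translation":[0,0,-0.03],"twist":0},
    {"fingers":255,"translation":[0,0,-0.02],"twist":0},
    {"fingers":255,"translation":[0,0,0],"twist":0},
  ],
)

```text
time_s: 8.18
eef_pos: [0.615, 0.0963, 0.0939]
eef_rot: [0.152, 0.988, 0.0, -0.0]
ft_force: [-0.4, -0.1, -0.3]
grip_width: 0.0189
grasp_force: 20.0
```

```bash
python3 - <<'E'
from h import *
s=robot.grab_frame("scene");e=robot.sense();print(e["eef_pos"],e["ft_force"])
g=cv2.cvtColor(s["color"],cv2.COLOR_RGB2GRAY)
print(g[180:193,284:298])
E
```

```text
[0.61499779 0.09629765 0.09394082] [ 0.10735429  0.36028648 -0.91077222]
[[119 119 121 120 118 107 110 119 155 206 226 227 228 227]
 [112 118 112 115 115 119 113 123 155 204 226 227 228 227]
 [118 117 118 126 142 138 124 121 159 206 225 227 229 229]
 [165 166 168 179 186 171 140 128 157 206 225 228 227 226]
 [217 217 218 221 215 181 141 127 164 209 225 228 228 228]
 [228 226 229 228 222 181 139 134 168 211 225 228 228 229]
 [228 228 229 227 221 186 139 130 166 210 226 228 228 228]
 [229 227 224 218 208 175 142 137 161 209 224 226 228 227]
 [224 219 210 187 174 164 162 165 182 212 223 227 228 228]
 [204 188 171 163 170 184 197 204 216 222 225 227 224 221]
 [174 172 179 185 203 215 222 221 220 219 217 215 207 196]
 [182 199 209 211 213 217 211 206 198 190 186 175 168 158]
 [197 207 207 200 191 185 174 169 163 156 157 148 144 145]]
```

Call:
drive_tool(
  moves=[
    {"fingers":255,"translation":[0,0,-0.02],"twist":0},
    {"fingers":255,"translation":[0,0,-0.02],"twist":0},
    {"fingers":255,"translation":[0,0,0],"twist":0},
  ],
)

```text
time_s: 8.6
eef_pos: [0.6149, 0.0963, 0.0915]
eef_rot: [0.152, 0.988, 0.0, -0.0]
ft_force: [-0.1, 0.5, -1.3]
grip_width: 0.0192
grasp_force: 20.0
```

Call:
drive_tool(
  moves=[
    {"fingers":255,"translation":[0,0,-0.02],"twist":0},
    {"fingers":255,"translation":[0,0,-0.02],"twist":0},
    {"fingers":255,"translation":[0,0,0],"twist":0},
  ],
)

```text
time_s: 8.98
eef_pos: [0.6148, 0.0962, 0.089]
eef_rot: [0.152, 0.988, -0.0, -0.0]
ft_force: [-0.1, -0.4, -0.1]
grip_width: 0.0191
grasp_force: 20.0
```

Call:
drive_tool(
  moves=[
    {"fingers":255,"translation":[0,0,-0.03],"twist":0},
    {"fingers":255,"translation":[0,0,-0.03],"twist":0},
    {"fingers":255,"translation":[0,0,-0.03],"twist":0},
    {"fingers":255,"translation":[0,0,0],"twist":0},
  ],
)

```text
time_s: 9.48
eef_pos: [0.6149, 0.0962, 0.0835]
eef_rot: [0.152, 0.988, -0.0, -0.0]
ft_force: [-0.6, -0.6, -0.9]
grip_width: 0.0193
grasp_force: 20.0
```

Call:
drive_tool(
  moves=[
    {"fingers":255,"translation":[0,0,-0.03],"twist":0},
    {"fingers":255,"translation":[0,0,-0.03],"twist":0},
    {"fingers":255,"translation":[0,0,-0.03],"twist":0},
    {"fingers":255,"translation":[0,0,-0.02],"twist":0},
    {"fingers":255,"translation":[0,0,0],"twist":0},
  ],
)

```text
time_s: 10.1
eef_pos: [0.6149, 0.0963, 0.077]
eef_rot: [0.152, 0.988, -0.0, -0.0]
ft_force: [-0.5, 0.3, 0.5]
grip_width: 0.019
grasp_force: 20.0
```

```bash
python3 - <<'E'
from h import *
s=robot.grab_frame("scene");e=robot.sense();print(e["eef_pos"],e["ft_force"],e["wrist_torque"])
cv2.imwrite("pics/z4.png",crop(s,255,135,70,75,7))
E
```

```text
[0.61491524 0.09627728 0.0770048 ] [-0.46629031 -0.11783616 -1.22012366] [-0.02504535  0.0044699  -0.03639215]
```

View pics/z4.png

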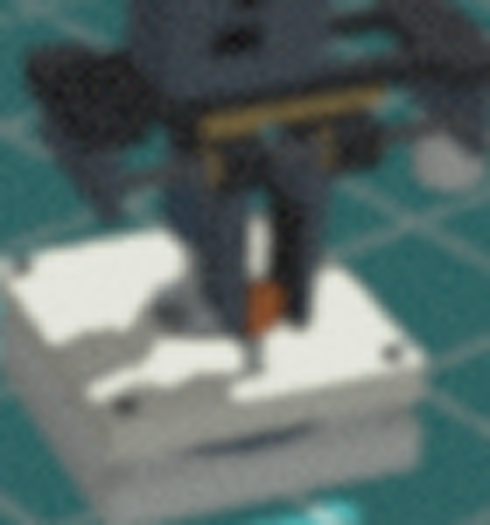

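The pin is in the hole, with its shaft entering at about (255,355) in the crop and the foot roughly 36 mm up. I'll lower it to just above the collar and release.

Call:
drive_tool(
  moves=[
    {"fingers":255,"translation":[0,0,-0.02],"twist":0},
    {"fingers":255,"translation":[0,0,-0.015],"twist":0},
    {"fingers":255,"translation":[0,0,0],"twist":0},
  ],
)

```text
time_s: 10.52
eef_pos: [0.615, 0.0963, 0.075]
eef_rot: [0.152, 0.988, 0.0, -0.0]
ft_force: [-1.1, -1.4, -1.2]
grip_width: 0.0192
grasp_force: 20.0
```

Call:
drive_tool(
  moves=[
    {"fingers":160,"translation":[0,0,0],"twist":0},
    {"fingers":160,"translation":[0,0,0],"twist":0},
    {"fingers":160,"translation":[0,0,0],"twist":0},
    {"fingers":160,"translation":[0,0,0.2],"twist":0},
    {"fingers":160,"translation":[0,0,0.5],"twist":0},
    {"fingers":80,"translation":[0,0,0.5],"twist":0},
    {"fingers":80,"translation":[0,0,0],"twist":0},
  ],
)

```text
time_s: 11.4
eef_pos: [0.617, 0.0966, 0.1505]
eef_rot: [0.152, 0.988, 0.001, 0.003]
ft_force: [0.4, -0.2, 0.1]
grip_width: 0.0511
grasp_force: 0.0
```

```bash
python3 - <<'E'
from h import *
s=robot.grab_frame("scene");e=robot.sense();print(e["eef_pos"],e["ft_force"],e["grip_width"])
cv2.imwrite("pics/z5.png",crop(s,255,125,70,80,6))
v=orange(s,(255,150,70,50));print(v,onz(s,*v[:2],.079),proj(s,(.6135,.095,.079)))
E
```

```text
[0.61567023 0.09639617 0.14850397] [-1.14745239 -0.24356733 -0.39940266] 0.05497319085657896
(290.7142857142857, 179.0, 21.0) [0.6102 0.0971 0.079 ] [290.91 179.71]
```

View pics/z5.png

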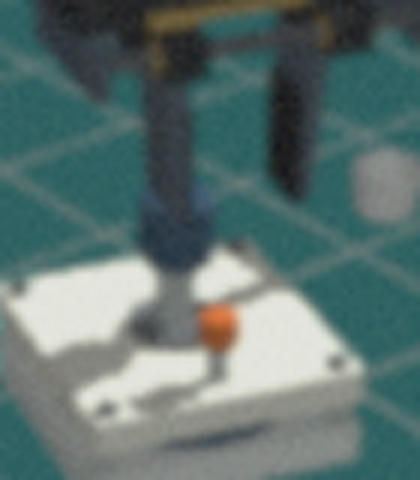

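The pin stands upright on the collar: the head is at (217,325) in the crop, with about 19 mm of shaft showing. Next is the knob.

Call:
drive_tool(
  moves=[
    {"fingers":80,"translation":[-0.4,0.1,0],"twist":0},
    {"fingers":80,"translation":[-0.4,0.1,0],"twist":0},
    {"fingers":80,"translation":[-0.015,0,0],"twist":0},
    {"fingers":80,"translation":[0,0,0],"twist":0},
    {"fingers":80,"translation":[0,0,-0.3],"twist":0},
    {"fingers":80,"translation":[0,0,-0.3],"twist":0},
    {"fingers":80,"translation":[0,0,-0.28],"twist":0},
    {"fingers":80,"translation":[0,0,0],"twist":0},
  ],
)

```text
time_s: 12.45
eef_pos: [0.5659, 0.1079, 0.0927]
eef_rot: [0.152, 0.988, -0.0, -0.001]
ft_force: [-0.6, 0.3, 0.0]
grip_width: 0.0627
grasp_force: 0.0
```

Call:
drive_tool(
  moves=[
    {"fingers":255,"translation":[0,0,0],"twist":0},
    {"fingers":255,"translation":[0,0,0],"twist":0},
    {"fingers":255,"translation":[0,0,0],"twist":0},
    {"fingers":255,"translation":[0,0,0],"twist":0},
  ],
  grip_force=12,
)

```text
time_s: 12.95
eef_pos: [0.5672, 0.1099, 0.095]
eef_rot: [0.152, 0.988, 0.002, 0.001]
ft_force: [1.7, 5.4, -0.9]
grip_width: 0.0379
grasp_force: 12.0
```

```bash
python3 - <<'E'
from h import *
e=robot.sense();print(e["eef_pos"],e["ft_force"],e["wrist_torque"],e["grip_width"],e["grasp_force"],e["joint_positions"])
E
```

```text
[0.56724151 0.10992513 0.09497346] [ 1.68217174  5.37026025 -0.86494363] [ 0.78359522 -0.36756698  0.0084914 ] 0.03792841580515482 12.002650201320648 [ 0.16997666  0.42070372  1.73086593  0.00316721  0.98654783 -1.09736555]
```

Call:
drive_tool(
  moves=[
    {"fingers":255,"translation":[0.01,0.033,0],"twist":0},
    {"fingers":255,"translation":[0,0,0],"twist":-0.5},
    {"fingers":255,"translation":[0,0,0],"twist":-0.5},
    {"fingers":255,"translation":[0,0,0],"twist":-0.5},
    {"fingers":255,"translation":[0,0,0],"twist":-0.5},
    {"fingers":255,"translation":[0,0,0],"twist":-0.5},
    {"fingers":255,"translation":[0,0,0],"twist":-0.5},
    {"fingers":255,"translation":[0,0,0],"twist":-0.5},
  ],
  grip_force=18,
)

```text
time_s: 13.95
eef_pos: [0.5671, 0.1097, 0.095]
eef_rot: [0.301, 0.954, -0.0, 0.001]
ft_force: [-0.7, -2.4, 1.5]
grip_width: 0.0379
grasp_force: 18.0
```

```bash
cat > c.py <<'E'
from h import *
e=robot.sense();R=e["eef_rot"];print(e["time_s"],e["eef_pos"].round(4),"psi",round(2*np.degrees(np.arctan2(R[1],R[0])),1),e["ft_force"].round(1),e["wrist_torque"].round(3),e["grip_width"],e["grasp_force"])
s=robot.grab_frame("scene");print([np.round(orange(s,(255,150,70,50)),1)])
E
python3 c.py
```

```text
13.95 [0.5671 0.1097 0.095 ] psi 145.0 [-0.7 -2.4  1.5] [-0.083 -0.262  0.086] 0.03789589001929407 17.999175488948822
[array([291.8, 178.6,  20. ])]
```

Call:
drive_tool(
  moves=[
    {"fingers":255,"translation":[0,-0.01,0],"twist":-0.5},
    {"fingers":255,"translation":[0,0,0],"twist":-0.5},
    {"fingers":255,"translation":[0,0,0],"twist":-0.4},
    {"fingers":255,"translation":[0,0,0],"twist":-0.4},
    {"fingers":255,"translation":[0,0,0],"twist":-0.4},
    {"fingers":255,"translation":[0,0,0],"twist":-0.4},
  ],
)

```text
time_s: 14.75
eef_pos: [0.5669, 0.1095, 0.0949]
eef_rot: [0.407, 0.913, 0.0, 0.0]
ft_force: [-0.4, 0.4, 5.9]
grip_width: 0.0377
grasp_force: 18.0
```

```bash
python3 c.py
```

```text
14.75 [0.5669 0.1095 0.0949] psi 132.0 [-0.4  0.4  5.9] [-0.117 -0.013  0.079] 0.03770206205920559 17.99958050251007
[array([290. , 183.3,  22. ])]
```

The pin has dropped: the orange head went down 4.7 px, about 14 mm, and the torque is still only friction. I'll release the knob and go above the pin with the fingers shut.

Call:
drive_tool(
  moves=[
    {"fingers":100,"translation":[0,0,0],"twist":0},
    {"fingers":100,"translation":[0,0,0],"twist":0},
    {"fingers":100,"translation":[0,0,0],"twist":0},
    {"fingers":100,"translation":[0,0,0.3],"twist":0},
    {"fingers":100,"translation":[0,0,0.5],"twist":0},
    {"fingers":255,"translation":[0.4,-0.12,0],"twist":0},
    {"fingers":255,"translation":[0.38,-0.11,0],"twist":0},
    {"fingers":255,"translation":[0,0,0],"twist":0},
  ],
)

```text
time_s: 15.8
eef_pos: [0.6145, 0.0955, 0.1418]
eef_rot: [0.407, 0.914, 0.0, 0.0]
ft_force: [-0.4, 0.4, -0.2]
grip_width: 0.0281
grasp_force: 0.0
```

Call:
drive_tool(
  moves=[
    {"fingers":255,"translation":[0,0,0],"twist":0},
    {"fingers":255,"translation":[0,0,-0.3],"twist":0},
    {"fingers":255,"translation":[0,0,-0.3],"twist":0},
    {"fingers":255,"translation":[0,0,-0.3],"twist":0},
    {"fingers":255,"translation":[0,0,0],"twist":0},
  ],
)

```text
time_s: 16.42
eef_pos: [0.6115, 0.096, 0.087]
eef_rot: [0.406, 0.914, -0.001, -0.002]
ft_force: [-0.3, 0.1, 0.2]
grip_width: 0.0006
grasp_force: 0.0
```

```bash
python3 c.py; python3 -c "
from h import *
s=robot.grab_frame('scene');cv2.imwrite('pics/z6.png',crop(s,255,125,70,80,6))"
```

```text
16.425 [0.6115 0.096  0.087 ] psi 132.1 [-0.3  0.1  0.2] [ 0.099 -0.134  0.067] 0.0005826698626121032 0.0
[array([290., 183.,  22.])]
```

View pics/z6.png

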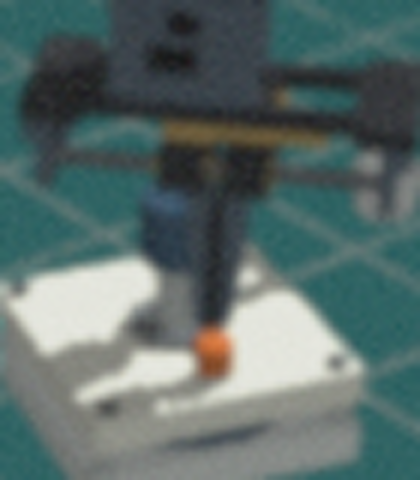

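The pin has dropped, with its head at (213,352) in the crop just above the cover, and the shut fingers are above it. Pressing in small steps.

Call:
drive_tool(
  moves=[
    {"fingers":255,"translation":[0,0,-0.1],"twist":0},
    {"fingers":255,"translation":[0,0,-0.1],"twist":0},
    {"fingers":255,"translation":[0,0,-0.02],"twist":0},
    {"fingers":255,"translation":[0,0,0],"twist":0},
  ],
)

```text
time_s: 17.02
eef_pos: [0.6135, 0.0958, 0.0749]
eef_rot: [0.406, 0.914, -0.0, -0.0]
ft_force: [-0.7, -0.2, -0.0]
grip_width: 0.0003
grasp_force: 0.0
```

Call:
drive_tool(
  moves=[
    {"fingers":255,"translation":[0,0,-0.02],"twist":0},
    {"fingers":255,"translation":[0,0,-0.02],"twist":0},
    {"fingers":255,"translation":[0,0,0],"twist":0},
  ],
)

```text
time_s: 17.4
eef_pos: [0.6139, 0.096, 0.0731]
eef_rot: [0.406, 0.914, 0.0, 0.0]
ft_force: [0.0, 0.7, 1.8]
grip_width: 0.0004
grasp_force: 1.1
```

Call:
drive_tool(
  moves=[
    {"fingers":255,"translation":[0,0,-0.02],"twist":0},
    {"fingers":255,"translation":[0,0,-0.02],"twist":0},
    {"fingers":255,"translation":[0,0,0],"twist":0},
  ],
)

```text
time_s: 17.77
eef_pos: [0.6141, 0.0961, 0.0711]
eef_rot: [0.406, 0.914, 0.001, 0.001]
ft_force: [-0.3, 0.2, 5.7]
grip_width: 0.0002
grasp_force: 2.4
```

Contact is made and the seat is moving at about 6 N. Continuing down to about z 0.068.

Call:
drive_tool(
  moves=[
    {"fingers":255,"translation":[0,0,-0.02],"twist":0},
    {"fingers":255,"translation":[0,0,-0.02],"twist":0},
    {"fingers":255,"translation":[0,0,0],"twist":0},
  ],
)

```text
time_s: 18.15
eef_pos: [0.6142, 0.0961, 0.0688]
eef_rot: [0.406, 0.914, 0.001, 0.001]
ft_force: [-0.6, 1.4, 5.2]
grip_width: 0.0008
grasp_force: 3.0
```

Call:
drive_tool(
  moves=[
    {"fingers":255,"translation":[0,0,-0.02],"twist":0},
    {"fingers":255,"translation":[0,0,0],"twist":0},
  ],
)

```text
time_s: 18.4
eef_pos: [0.6144, 0.0963, 0.0686]
eef_rot: [0.406, 0.914, 0.001, 0.001]
ft_force: [-1.7, 1.5, 9.8]
grip_width: 0.0002
grasp_force: 5.2
```

Call:
drive_tool(
  moves=[
    {"fingers":255,"translation":[0,0,-0.01],"twist":0},
    {"fingers":255,"translation":[0,0,0],"twist":0},
  ],
)

```text
time_s: 18.65
eef_pos: [0.6145, 0.0965, 0.0685]
eef_rot: [0.406, 0.914, 0.001, 0.001]
ft_force: [-2.4, 1.0, 14.2]
grip_width: 0.0001
grasp_force: 6.4
```

Call:
drive_tool(
  moves=[
    {"fingers":255,"translation":[0,0,0.1],"twist":0},
    {"fingers":255,"translation":[0,0,0.4],"twist":0},
    {"fingers":255,"translation":[0,0,0.8],"twist":0},
    {"fingers":255,"translation":[0,0,0.8],"twist":0},
    {"fingers":255,"translation":[0,0,0],"twist":0},
  ],
)

```text
time_s: 19.27
eef_pos: [0.6157, 0.096, 0.1961]
eef_rot: [0.406, 0.914, 0.002, 0.004]
ft_force: [-0.5, 0.4, -0.2]
grip_width: 0.0006
grasp_force: 0.0
```

```bash
python3 c.py; python3 -c "
from h import *
s=robot.grab_frame('scene');cv2.imwrite('pics/z7.png',crop(s,255,125,70,80,6));print(proj(s,(.614,.0955,.06)))"
```

```text
19.275 [0.6157 0.096  0.1961] psi 132.1 [-0.5  0.4 -0.2] [ 0.03  -0.145 -0.003] 0.000618525944491711 0.0
[array([290.4, 184.5,  20. ])]
[290.92 185.33]
```

View pics/z7.png

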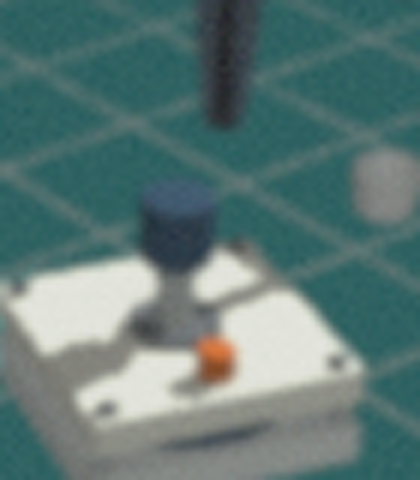

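The pin's head at (216,360) in the crop sits flat on the cover, and the arm is clear. Handing in.

```bash
python3 -c "
from bench import robot
print(robot.finish_job())"
```

```text
the job is handed in; nothing more can be done
None
```

I handed the job in at about 19 s: the pin stood on the collar, dropped in after about 30° of clockwise turn, was pressed home with its head flat on the cover (about 14 N at most at the wrist) and released; no verdict was returned.

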